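Make up two service kits for the gas chromatograph

TASK

Make up the two service kits from the stock on the bench: the blue tray gets the yellow-lidded tin and the green-capped tube, the orange tray gets the blue-lidded tin and the red-capped tube. In each tray the tin lies flat, lid up, in the large round pocket and the tube stands upright in the small one, each down on the pocket floor; do not tip any tube over on the way. The white tin stays in stock: leave it, the timer and the waste bottle where they are.

Things in the scene. Friction and masses are not known exactly. Their poses are not given: they have to be found in the camera images.
- blue_tray: Blue plastic kit tray with a black foam insert, fixed to the bench, 96 x 168 mm, rim 14 mm high, foam top at 12 mm. Origin: centre of its underside; z up, y along its length. Two round pockets, 8 mm deep, their flat floor (in the tray's colour) 4 mm above the bench: the large tin pocket, 72 mm across, centred at x 0, y +36 mm; the small tube pocket, 51 mm across, centred at x 0, y -46 mm.
- orange_tray: Orange plastic kit tray with a black foam insert, fixed to the bench, 96 x 168 mm, rim 14 mm high, foam top at 12 mm. Origin: centre of its underside; z up, y along its length. Two round pockets, 8 mm deep, their flat floor (in the tray's colour) 4 mm above the bench: the large tin pocket, 72 mm across, centred at x 0, y +36 mm; the small tube pocket, 51 mm across, centred at x 0, y -46 mm.
- blue_tin: Round closed tin with a blue lid, lid 56 mm across over the top 11 mm, body 54 mm across, 28 mm high, about 40 g, standing on the bench; part of the orange tray's kit. Origin: centre of its underside, z up.
- yellow_tin: Round closed tin with a yellow lid, lid 42 mm across over the top 8 mm, body 40 mm across, 22 mm high, about 40 g, standing on the bench; part of the blue tray's kit. Origin: centre of its underside, z up.
- red_tube: Upright closed tube, white body 29 mm across, orange-red screw cap 32 mm across over the top 14 mm, 114 mm high, flat foot, about 50 g. Origin: centre of its foot, z up (towards the cap).
- green_tube: Upright closed tube, white body 29 mm across, green screw cap 32 mm across over the top 14 mm, 114 mm high, flat foot, about 50 g. Origin: centre of its foot, z up (towards the cap).
- white_tin: Round closed tin with a white lid, lid 50 mm across over the top 12 mm, body 48 mm across, 32 mm high, about 40 g, standing on the bench; belongs to no kit, to be left alone. The three tins and two tubes stand in one mixed row running left to right behind the trays, at least 80 mm apart between centres. Origin: centre of its underside, z up.
- bench_timer: White bench timer, 60 x 66 x 21 mm, lying loose on the bench at the left, near the side of the large fixed instrument cabinet (which stands at y above 0.38 m, x above 0.32 m); to be left alone. Origin: centre of its underside.
- waste_bottle: White bottle with a red screw cap, 68 mm across, 130 mm high, standing loose on the bench at the right; to be left alone. Origin: centre of its underside.
Not all that is in view belongs to the job. Several things look just like the yellow_tin: the one meant starts farthest from the robot's base.

How it is judged:
At the end, for the whole second after the job is handed in: Each tin in the large and each tube in the small pocket of its tray: within 18 mm (yellow tin), 12 mm (blue tin), 14 mm (tubes) of the pocket centre along each tray axis, under 3 mm above its floor, upright within 0.1 rad, at rest; white tin, timer, bottle within 30 mm of their start (x of yellow_tin in the frame of blue_tray between -0.018 and 0.018 m and y of yellow_tin in the frame of blue_tray between 0.018 and 0.054 m and z of each of yellow_tin, green_tube in the frame of blue_tray below 0.007 m and angle between each of yellow_tin, green_tube, blue_tin, red_tube's own z axis and vertical below 0.1 rad and linear speed of each of yellow_tin, green_tube, blue_tin, red_tube below 0.02 m/s and x of green_tube in the frame of blue_tray between -0.014 and 0.014 m and y of green_tube in the frame of blue_tray between -0.06 and -0.032 m and x of blue_tin in the frame of orange_tray between -0.012 and 0.012 m and y of blue_tin in the frame of orange_tray between 0.024 and 0.048 m and z of each of blue_tin, red_tube in the frame of orange_tray below 0.007 m and x of red_tube in the frame of orange_tray between -0.014 and 0.014 m and y of red_tube in the frame of orange_tray between -0.06 and -0.032 m and distance of each of white_tin, bench_timer, waste_bottle from where it was at the start of the episode below 0.03 m); the robot touches nothing.
It fails at once if a tube is tipped over (angle between any of red_tube, green_tube's own z axis and vertical above 0.7 rad).
It fails at once if the white tin, the timer or the waste bottle is moved by more than 30 mm or knocked over (distance of any of white_tin, bench_timer, waste_bottle from where it was at the start of the episode above 0.03 m or angle between waste_bottle's own z axis and vertical above 0.5 rad).
It also fails if it takes over 115 s, if anything falls off the work surface, if the arm or the gripper's body presses on something with over 40 N, if the wrist force passes 120 N, or if a joint passes its speed limit or range.

ROBOT

A 6-joint arm with a two-finger parallel gripper is mounted at the origin on the work surface; the furniture and walls round the work are solid. World frame = base frame: x ahead of the robot, y to its left, z up, the work surface at z = 0. Lengths are in m, angles in rad, forces in N, time in s.
With the tool pointing down it reaches from about 0.25 to 0.725 m from the base axis. Payload 4 kg.
Tool frame: the origin (TCP) lies midway between the tips of the shut fingers; the grasp point (between the pads) lies grip_point_offset behind it (grip_point_offset is the distance from the TCP to the grasp point, in m); z points along the fingers, y is the line along which they close (so a half turn about z gives the same grasp; the last joint's range is limited). The gripper opens to 85 mm and grips with 20 to 120 N. Pads are 22 mm wide; open, the fingers measure 114 mm over their backs; the gripper's body (76 mm by 85 mm) begins 54 mm behind the grasp point. The pads swing forward as they close: fully open they stand 13 mm farther back than shut.
Start: joints at [-1.318, 0.241, 0.005, 1.335, 0, 1.571], TCP at [0.125, -0.484, 0.231] pointing down, gripper open.
Joint ranges: [-2.72, 2.72], [-1.05, 1.87], [-1.09, 1.28], [-1.99, 2.15], [-1.42, 1.44], [-3.14, 3.14]. Speed limits (rad/s): [2.79, 2.79, 3.14, 3.14, 3.14, 3.14].

INTERFACE

Orientations are given as a unit quaternion [x, y, z, w].
In Python, from workcell import * gives the robot as it stands. The module is installed in compiled form; this text tells all that it offers.
- The arm moves only by the tool arm_command, never from a script. Its arguments are lists of equal length, an entry for each row: "slide": the shift along the tool's x, y, z in cm, a list of three; "spin": the turn about the tool's z in degrees. A call has exactly 5 rows; each row is the pose to reach, as a shift and turn from the pose commanded when the call began, along the tool's axes at that moment; what a row does not reach only later rows make up. A row lasts 1/8 s, in which the tool goes at most 62.5 mm and 10.7 degrees, less where a joint would pass 70% of its speed; a pose out of reach is approached as far as the arm can. A call with a gripper value outside its range is refused whole. "jaw" is the finger opening in cm, from 0 to 8.54, set as the call begins (left out, the last holds). The fingers move at their own pace and stop on an object; the grip force is fixed at half the most. Time passes only in rows, so rows that repeat a pose let the fingers close, or fill a call up. It gives the time, the measured TCP pose, the force, the opening and the grip force at its end, in the units of the state.
- get_obs(): the state, without advancing time (a new reading comes with each control period).
- camera(name): name is "scene" or "top" or "wrist"; returns a dict with "pixels" (480x640x3 uint8, red, green, blue), "range_z" (480x640 float32, m along the optical axis (not along the pixel's ray), 0 where there is no reading), "intrinsics" (3x3 intrinsics, pixels), "rvec" (rotation vector, rad) and "tvec" (3), from world to camera coordinates, as OpenCV has them. Camera axes: x right, y down, z forward; pixel columns grow to the right and rows downward; lengths in m; the calibration is good to about 2 mm. The wrist camera is an equidistant fisheye: a pixel r from the principal point sees the ray r / f radians off the axis. A picture is of the moment at which its call begins.
- job_done(): hands the job in; it is judged then, once.
Trained networks look in a picture, given as the dict that the camera call returned (one of the last four; its "shot" number tells which), for a name from the list of things; names that differ only in an ending like _2 or _b are one class to them, and where a whole thing is asked for, a point or a joint stands for the part that bears it (a point fixed in the world has none). Each returns a list of dicts, best first, with "confidence" (0 to 1); they miss things now and then, are a little off and sometimes report something else, mostly with a low value. They report only what shows in the picture. A call takes as long as a camera call. They do not tell look-alikes from the thing itself.
- recognise(picture, thing): "centre" ([column, row] in pixels, amid what is visible of it).
- landmark_of(picture, thing): "centre" ([column, row] in pixels: a listed point, or the origin of a listed thing).
The state is a dict: "clock": time; "joint_pos": joint angles; "joint_vel": joint speeds; "tau": joint torques, N m; "eef_pos": TCP position; "tool_rot": TCP orientation; "ft_force": force on the tool from outside, world axes, zero at the start; "ft_torque": the same for the moment, N m; "grip_width": finger opening in m; "grasp_force": force on a finger pad.
Only numpy, scipy, OpenCV 4.12 (cv2) and the standard library are available. Lean on these libraries where they do the work, as an engineer would, in place of code of your own. Each camera call takes 0.05 s, during which the arm holds its last target. There are 200 camera calls.

## Working session

There is one attempt and no reset: what is moved stays moved. The work goes in short steps, Python scripts to look and compute and a tool call to move; the robot and the scene stay as the last step left them, time stands still between calls to the robot, and variables do not carry over. Pictures are saved under pics/ and viewed, at most 14 in all, crops included, and the job is handed in when it is done.

Besides the shell and the picture viewer there is one more tool, called after "Call:" by a JSON object that holds its "method" and its "body", one argument or row to a line. arm_command: Moves the arm, as the interface text tells. Its arguments: {"type":"object","properties":{"slide":{"type":"array","items":{"type":"array","items":{"type":"number"}}},"spin":{"type":"array","items":{"type":"number"}},"jaw":{"type":"number"}},"required":["slide","spin"]}

```bash
mkdir -p pics; cat > h.py <<'E'
from workcell import *
import numpy as np, cv2
from scipy.spatial.transform import Rotation as R
def shot(n, f=None):
    c=camera(n)
    if f: cv2.imwrite(f'pics/{f}.png',c['pixels'][:,:,::-1])
    return c
def world(c,uv,z=None):
    K=np.array(c['intrinsics']); u,v=uv
    d=np.linalg.inv(K)@[u,v,1]
    Rm=R.from_rotvec(np.ravel(c['rvec'])).as_matrix(); t=np.ravel(c['tvec'])
    o=-Rm.T@t; w=Rm.T@d
    s=(z-o[2])/w[2] if z is not None else c['range_z'][int(round(v)),int(round(u))]
    return o+s*w
E
python3 - <<'E'
from h import *
print({k:np.round(v,3) for k,v in get_obs().items()})
for n in ['top','scene']:
    c=shot(n,n+'1')
    for t in 'blue_tray orange_tray blue_tin yellow_tin red_tube green_tube white_tin bench_timer waste_bottle'.split():
        for d in recognise(c,t)[:4]:
            print(n,t,round(d['confidence'],2),np.round(d['centre']),np.round(world(c,d['centre']),3))
E
```

```text
{'clock': np.float64(0.0), 'joint_pos': array([-1.318,  0.241,  0.004,  1.335, -0.   ,  1.571]), 'joint_vel': array([ 0.001, -0.003, -0.   , -0.002, -0.002,  0.001]), 'tau': array([ 1.0000e-03, -3.7232e+01,  2.5241e+01,  1.7000e-02, -0.0000e+00,
       -0.0000e+00]), 'eef_pos': array([ 0.125, -0.483,  0.23 ]), 'tool_rot': array([ 0.992,  0.126, -0.   , -0.001]), 'ft_force': array([ 0.156, -0.462,  0.136]), 'ft_torque': array([ 0.036, -0.01 ,  0.007]), 'grasp_force': np.float64(0.0), 'grip_width': np.float64(0.085)}
top blue_tray 0.95 [237. 254.] [0.491 0.145 0.015]
top blue_tray 0.53 [422. 170.] [ 0.648 -0.231  0.106]
top orange_tray 0.89 [364. 256.] [ 0.492 -0.125  0.002]
top blue_tin 0.87 [314. 173.] [ 0.665 -0.016  0.031]
top yellow_tin 0.85 [306. 295.] [ 0.404 -0.001  0.023]
top yellow_tin 0.81 [302. 216.] [0.571 0.008 0.023]
top yellow_tin 0.72 [270. 310.] [0.374 0.072 0.024]
top yellow_tin 0.69 [260. 184.] [0.643 0.1   0.023]
top red_tube 0.92 [207. 177.] [0.64  0.203 0.078]
top green_tube 0.98 [422. 169.] [ 0.648 -0.229  0.11 ]
top white_tin 0.86 [363. 170.] [ 0.672 -0.119  0.
[... 244 characters left out ...]
 [282. 272.] [ 0.509 -0.138  0.015]
scene blue_tin 0.72 [364. 279.] [ 0.676 -0.022  0.028]
scene yellow_tin 0.78 [342. 255.] [0.581 0.002 0.022]
scene yellow_tin 0.67 [298. 226.] [ 0.424 -0.003  0.025]
scene yellow_tin 0.66 [386. 248.] [0.646 0.1   0.024]
scene yellow_tin 0.58 [306. 210.] [0.393 0.057 0.022]
scene red_tube 0.83 [414. 219.] [0.652 0.197 0.068]
scene red_tube 0.44 [334. 303.] [ 0.676 -0.126  0.032]
scene green_tube 0.92 [297. 318.] [ 0.677 -0.242  0.088]
scene green_tube 0.74 [240. 356.] [ 0.667 -0.382  0.093]
scene white_tin 0.56 [331. 303.] [ 0.671 -0.132  0.032]
scene bench_timer 0.62 [393. 184.] [0.49  0.324 0.021]
scene waste_bottle 0.89 [238. 355.] [ 0.664 -0.384  0.097]
```

```bash
python3 - <<'E'
import cv2
a=cv2.imread('pics/top1.png')[130:340,120:520]
cv2.imwrite('pics/top1c.png',cv2.resize(a,(800,420),interpolation=cv2.INTER_CUBIC))
E
```

```text
(no output)
```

View pics/top1c.png

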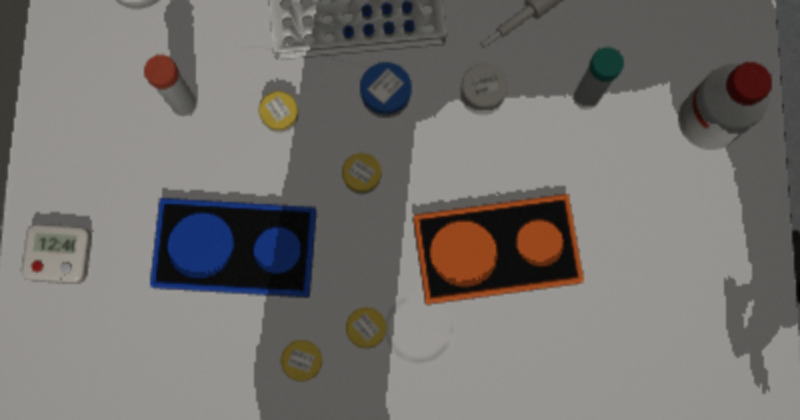

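View pics/scene1.png

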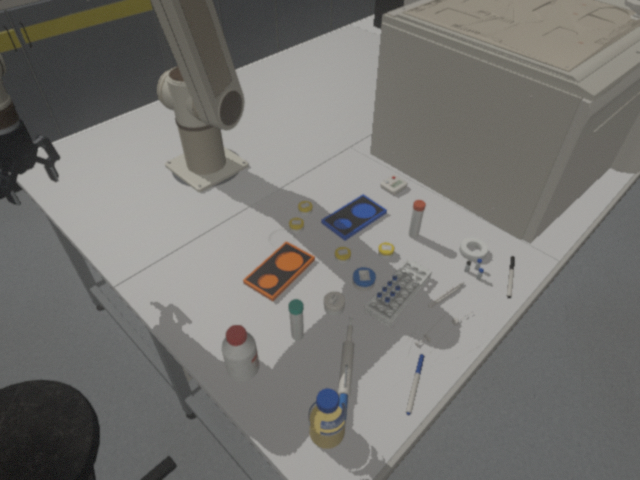

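The top crop shows the row from left to right: red tube, yellow tin, blue tin, white tin, green tube, with the bottle at the far right. Four tins look like the yellow tin in the top image: (260,184), (302,216), (306,295) and (270,310). The one at (260,184) is farthest from the base, about 0.65 m against 0.57, 0.40 and 0.38 m, and it stands in the row. I'll confirm that in a crop and measure precisely.

```bash
cat >> h.py <<'E'
def cloud(c):
    K=np.array(c['intrinsics']); v,u=np.mgrid[:480,:640]
    Rm=R.from_rotvec(np.ravel(c['rvec'])).as_matrix(); t=np.ravel(c['tvec'])
    d=np.stack([(u-K[0,2])/K[0,0],(v-K[1,2])/K[1,1],np.ones_like(u)],-1)*c['range_z'][...,None]
    return (d-t)@Rm
def tops(c,P,guess,h,r=.04):
    m=(np.hypot(P[...,0]-guess[0],P[...,1]-guess[1])<r)&(abs(P[...,2]-h)<.005)&(c['range_z']>0)
    vv,uu=np.nonzero(m); pts=np.float32(np.stack([uu,vv],-1))
    (cx,cy),rad=cv2.minEnclosingCircle(pts)
    return np.round(world(c,pts.mean(0),h)[:2],4),np.round(world(c,(cx,cy),h)[:2],4),len(pts),np.round(np.ptp(P[m][:,:2],axis=0),3),round(float(P[m][:,2].mean()),4)
def pockets(c,col):
    H=cv2.cvtColor(c['pixels'],cv2.COLOR_RGB2HSV); 
    m=((H[...,0]>100)&(H[...,0]<130)) if col=='b' else (H[...,0]<16)
    m=(m&(H[...,1]>130)&(H[...,2]>50)).astype(np.uint8)
    n,l,s,ce=cv2.connectedComponentsWithStats(m)
    return [(s[i],ce[i]) for i in range(1,n) if s[i][4]>120]
E
python3 - <<'E'
from h import *
c=camera('top'); P=cloud(c)
for n,g,h in [('blue',(.665,-.016),.028),('yellow',(.643,.1),.022),('white',(.672,-.119),.032),('red',(.64,.203),.114),('green',(.648,-.229),.114)]:
    print(n,*tops(c,P,g,h,.05))
for k in 'bo':
    for s,ce in pockets(c,k): print(k,s,np.round(ce,1),np.round(world(c,ce,.008),4))
cv2.imwrite('pics/yc.png',cv2.resize(c['pixels'][155:225,230:340,::-1],(770,490),interpolation=cv2.INTER_CUBIC))
K=c['intrinsics'];print(np.round(K,1), np.round(-R.from_rotvec(np.ravel(c['rvec'])).as_matrix().T@np.ravel(c['tvec']),3))
E
```

```text
blue [ 0.6661 -0.012 ] [ 0.6656 -0.0121] 511 [0.056 0.054] 0.0293
yellow [0.6408 0.1035] [0.6407 0.1036] 292 [0.04  0.042] 0.0233
white [ 0.667  -0.1183] [ 0.6667 -0.1185] 412 [0.049 0.047] 0.0333
red [0.6511 0.2086] [0.6507 0.2083] 206 [0.033 0.032] 0.1152
green [ 0.6629 -0.2314] [ 0.6631 -0.2312] 204 [0.031 0.031] 0.115
b [468  57  18  20 285] [476.3  66.1] [ 0.9341 -0.3853  0.008 ]
b [300 162  25  24 278] [312.5 173.4] [ 0.6725 -0.0119  0.008 ]
b [195 229  83  49 603] [235.8 253.7] [0.492  0.1492 0.008 ]
b [204 236  33  33 849] [219.9 252. ] [0.4954 0.1834 0.008 ]
b [247 243  23  23 414] [258.  254.4] [0.4909 0.1019 0.008 ]
o [192 158  17  16 207] [200.3 165.4] [0.689  0.2364 0.008 ]
o [487 161  19  19 275] [495.8 169.9] [ 0.684  -0.4146  0.008 ]
o [327 227  85  55 725] [368.2 254.5] [ 0.4931 -0.1325  0.008 ]
o [335 240  34  33 891] [351.4 256.1] [ 0.4893 -0.0967  0.008 ]
o [378 240  24  23 442] [389.5 250.9] [ 0.5013 -0.1778  0.008 ]
[[466.5   0.  315.5]
 [  0.  466.5 241.4]
 [  0.    0.    1. ]] [ 0.332 -0.029  0.987]
```

View pics/yc.png

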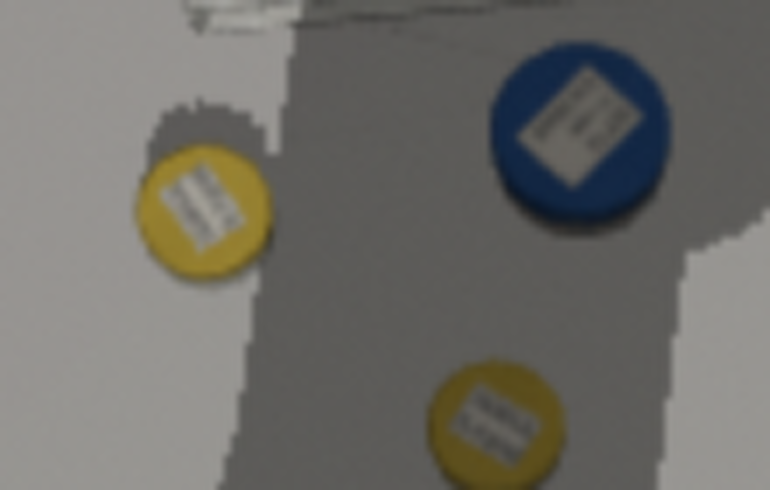

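The crop confirms it: the wanted yellow tin is at crop (205,212), in the row to the left of the blue tin. The nearer look-alike is at (497,427). Next I'll check the grip offset and the clutter behind the row.

```bash
python3 - <<'E'
from h import *
import workcell
print([(k,v) for k,v in vars(workcell).items() if 'grip' in k.lower()], [k for k in dir(workcell) if not k.startswith('_')][:40])
P=cloud(camera('top'))
for a,b,y0,y1 in [(.69,.8,-.1,.1),(.69,.8,-.27,-.1),(.69,.8,.1,.27)]:
    m=(P[...,0]>a)&(P[...,0]<b)&(P[...,1]>y0)&(P[...,1]<y1); Q=P[m]; 
    t=Q[Q[:,2]>.008]; print(len(t), t[:,2].max() if len(t) else 0, t.min(0) if len(t) else 0)
E
```

```text
[('grip_point_offset', 0.0187)] ['Unreachable', 'camera', 'get_obs', 'grip_point_offset', 'job_done', 'landmark_of', 'recognise']
2111 0.04354153232272362 [ 0.69009028 -0.07656057  0.00800337]
483 0.033290367770038375 [ 0.69033062 -0.23950638  0.00817398]
360 0.030251321179535808 [0.7056974  0.1002594  0.00828257]
```

Call:
{"method": "arm_command", "body": {
  "slide": [
    [0,0,-2],
    [0,0,-2],
    [0,0,-2],
    [0,0,-2],
    [0,0,-2]
  ],
  "spin": [7,14.4,14.4,14.4,14.4],
  "jaw": 8.5
}}

```text
clock: 1.72
eef_pos: [0.125, -0.484, 0.251]
tool_rot: [1.0, 0.001, -0.0, -0.0]
ft_force: [-0.3, 0.1, -0.1]
grip_width: 0.0851
grasp_force: 0.0
```

Call:
{"method": "arm_command", "body": {
  "slide": [
    [4,-4.5,0],
    [8,-9,0],
    [12,-13.5,0],
    [16,-18,0],
    [20,-22.5,0]
  ],
  "spin": [0,0,0,0,0]
}}

```text
clock: 2.35
eef_pos: [0.3257, -0.2573, 0.2514]
tool_rot: [1.0, 0.001, 0.0, 0.0]
ft_force: [0.5, -1.6, -0.2]
grip_width: 0.0851
grasp_force: 0.0
```

Call:
{"method": "arm_command", "body": {
  "slide": [
    [4,-4.5,0],
    [8,-9,0],
    [12,-13.5,0],
    [16,-18,0],
    [20,-22.5,0]
  ],
  "spin": [0,0,0,0,0]
}}

```text
clock: 2.98
eef_pos: [0.5255, -0.0318, 0.2513]
tool_rot: [1.0, 0.001, 0.0, 0.0]
ft_force: [-0.6, -0.7, 0.0]
grip_width: 0.0849
grasp_force: 0.0
```

Call:
{"method": "arm_command", "body": {
  "slide": [
    [3.8,-4.5,3],
    [7.6,-9,6],
    [11.5,-13.5,10],
    [11.5,-13.5,14],
    [11.5,-13.5,17]
  ],
  "spin": [0,0,0,0,0]
}}

```text
clock: 3.6
eef_pos: [0.6429, 0.0587, 0.0817]
tool_rot: [0.999, 0.039, -0.001, -0.016]
ft_force: [0.2, 0.5, -0.5]
grip_width: 0.0849
grasp_force: 0.0
```

Call:
{"method": "arm_command", "body": {
  "slide": [
    [0,0,2.5],
    [0,0,5],
    [0,0,6.5],
    [0,0,7.6],
    [0,0,7.6]
  ],
  "spin": [0,0,0,0,0]
}}

```text
clock: 4.22
eef_pos: [0.6422, 0.0596, 0.0137]
tool_rot: [0.999, 0.039, 0.0, -0.016]
ft_force: [-12.8, 1.3, 27.3]
grip_width: 0.0852
grasp_force: 13.6
```

Call:
{"method": "arm_command", "body": {
  "slide": [
    [0,0,0],
    [0,0,0],
    [0,0,0],
    [0,0,0],
    [0,0,0]
  ],
  "spin": [0,0,0,0,0],
  "jaw": 3.0
}}

```text
clock: 4.85
eef_pos: [0.6491, 0.0584, 0.0206]
tool_rot: [0.999, 0.039, 0.008, -0.015]
ft_force: [-7.1, -13.3, 39.0]
grip_width: 0.0301
grasp_force: 18.1
```

The move stopped short in y, with some tilt, so this looks like a limit. I'll back up and check.

Call:
{"method": "arm_command", "body": {
  "slide": [
    [0,0,-2],
    [0,0,-6],
    [0,0,-10],
    [0,0,-14],
    [0,0,-14]
  ],
  "spin": [0,0,0,0,0]
}}

```text
clock: 5.48
eef_pos: [0.6457, 0.055, 0.153]
tool_rot: [0.999, 0.039, 0.004, -0.017]
ft_force: [0.4, 0.0, -0.0]
grip_width: 0.0299
grasp_force: 0.0
```

```bash
python3 - <<'E'
from h import *
o=get_obs(); print(np.round(o['joint_pos'],3),np.round(o['eef_pos'],4),np.round(o['tool_rot'],3),np.round(o['ft_force'],1))
c=shot('top','t2')
for d in recognise(c,'yellow_tin'): print(round(d['confidence'],2),np.round(d['centre']),np.round(world(c,d['centre']),3))
cv2.imwrite('pics/t2c.png',cv2.resize(c['pixels'][130:340,120:520,::-1],(800,420)))
E
```

```text
[0.069 0.569 0.293 1.287 0.034 3.133] [0.6457 0.055  0.153 ] [ 0.999  0.039  0.004 -0.017] [ 0.4  0.  -0. ]
```

View pics/t2c.png

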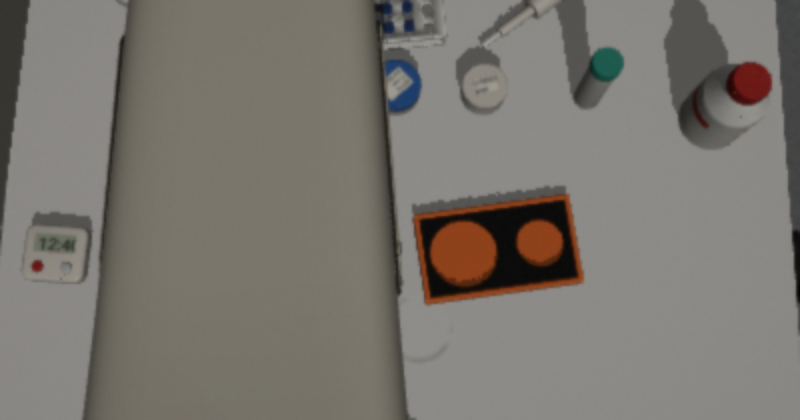

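The last picture has the arm over the yellow tin and the left tubes, at crop (130–390). The cause is joint 6 at its 3.14 limit. I'll turn the tool about 180° to yaw π, which puts j6 at roughly j1.

Call:
{"method": "arm_command", "body": {
  "slide": [
    [0,0,-2],
    [0,0,-4],
    [0,0,-5],
    [0,0,-5],
    [0,0,-5]
  ],
  "spin": [-10,-20,-30,-40,-50],
  "jaw": 7
}}

```text
clock: 6.2
eef_pos: [0.6419, 0.0532, 0.1956]
tool_rot: [0.888, 0.46, 0.004, -0.016]
ft_force: [-0.5, -1.5, 0.0]
grip_width: 0.0702
grasp_force: 0.0
```

```bash
python3 - <<'E'
from h import *
o=get_obs(); print(np.round(o['joint_pos'],3),np.round(o['eef_pos'],4),np.round(R.from_quat(o['tool_rot']).as_matrix(),3))
E
```

```text
[0.067 0.553 0.378 1.401 0.034 2.252] [0.6419 0.0532 0.1956] [[ 0.577  0.817 -0.007]
 [ 0.817 -0.576  0.033]
 [ 0.023 -0.025 -0.999]]
```

Call:
{"method": "arm_command", "body": {
  "slide": [
    [0,0,0],
    [0,0,0],
    [0,0,0],
    [0,0,0],
    [0,0,0]
  ],
  "spin": [-10,-20,-30,-40,-50]
}}

```text
clock: 6.82
eef_pos: [0.6417, 0.0532, 0.1953]
tool_rot: [0.61, 0.792, 0.011, -0.013]
ft_force: [0.2, 0.8, -0.7]
grip_width: 0.0699
grasp_force: 0.0
```

Call:
{"method": "arm_command", "body": {
  "slide": [
    [0,0,0],
    [0,0,0],
    [0,0,0],
    [0,0,0],
    [0,0,0]
  ],
  "spin": [-10,-20,-30,-40,-50]
}}

```text
clock: 7.45
eef_pos: [0.6417, 0.0532, 0.1953]
tool_rot: [0.218, 0.976, 0.015, -0.007]
ft_force: [-0.2, -0.2, 1.0]
grip_width: 0.0698
grasp_force: 0.0
```

Call:
{"method": "arm_command", "body": {
  "slide": [
    [0,0,0],
    [0,0,0],
    [0,0,0],
    [0,0,0],
    [0,0,0]
  ],
  "spin": [-10,-20,-25,-25,-25]
}}

```text
clock: 8.07
eef_pos: [0.6422, 0.0532, 0.1965]
tool_rot: [0.005, 1.0, 0.017, -0.003]
ft_force: [1.0, 0.2, -0.4]
grip_width: 0.0699
grasp_force: 0.0
```

```bash
cat >> h.py <<'E'
def go(*targets):
    """slides (cm, tool axes) from current pose to world targets"""
    o=get_obs(); M=R.from_quat(o['tool_rot']).as_matrix(); p=o['eef_pos']
    print('clock',round(float(o['clock']),1),'q',np.round(o['joint_pos'],2),'p',np.round(p,4),'yaw',round(float(np.degrees(np.arctan2(M[1,0],M[0,0]))),1),'z',np.round(M[:,2],3),'w',round(float(o['grip_width']),4))
    for t in targets: print(t,'->',np.round(M.T@(np.array(t)-p)*100,2))
E
python3 - <<'E'
from h import *
go()
E
```

```text
clock 8.1 q [0.07 0.55 0.38 1.4  0.03 0.08] p [0.6422 0.0532 0.1965] yaw 179.4 z [-0.006  0.033 -0.999] w 0.0699
```

```bash
python3 - <<'E'
from h import *
c=shot('scene','s2'); P=cloud(c)
for t in ['yellow_tin','red_tube','blue_tin']:
  for d in recognise(c,t): print(t,round(d['confidence'],2),np.round(d['centre']),np.round(world(c,d['centre']),3))
m=c['pixels'][150:330,200:460,::-1]; cv2.imwrite('pics/s2c.png',cv2.resize(m,(780,540)))
E
```

```text
yellow_tin 0.68 [383. 249.] [0.642 0.092 0.023]
yellow_tin 0.56 [342. 257.] [ 0.585 -0.002  0.022]
yellow_tin 0.55 [298. 227.] [ 0.425 -0.004  0.022]
yellow_tin 0.44 [308. 209.] [0.392 0.065 0.021]
red_tube 0.9 [414. 219.] [0.653 0.196 0.07 ]
blue_tin 0.89 [361. 283.] [ 0.677 -0.035  0.027]
```

View pics/s2c.png

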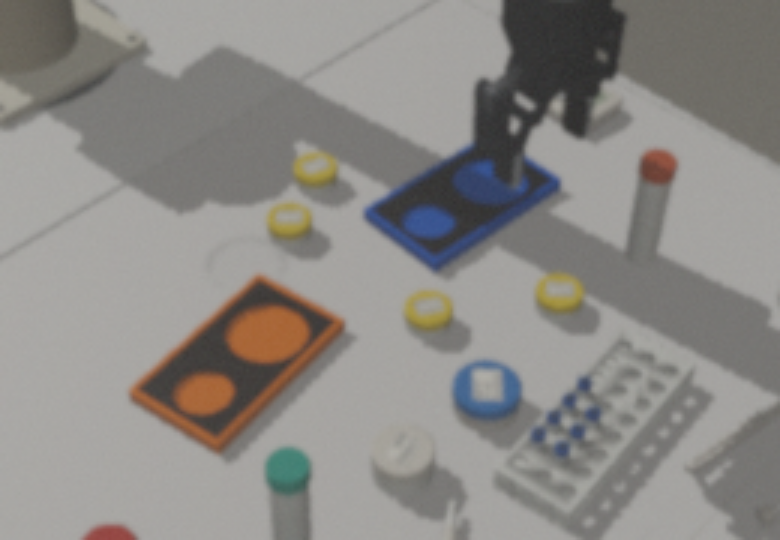

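Everything is upright. The yellow tin, at crop (560,292), has shifted slightly, so I'll measure it from this view, using the untouched white tin and red tube as a cross-check.

```bash
python3 - <<'E'
from h import *
c=camera('scene'); P=cloud(c)
for n,g,h in [('blue',(.665,-.016),.028),('yellow',(.643,.095),.022),('white',(.667,-.118),.032),('red',(.651,.208),.114),('green',(.663,-.231),.114)]:
    print(n,*tops(c,P,g,h,.045))
go((.643,.097,.15),(.643,.097,.08),(.643,.097,.004))
E
```

```text
blue [ 0.672  -0.0257] [ 0.6724 -0.0269] 344 [0.056 0.059] 0.0289
yellow [0.6421 0.1029] [0.6422 0.1029] 163 [0.041 0.042] 0.0227
white [ 0.67   -0.1214] [ 0.6703 -0.1219] 315 [0.05  0.048] 0.0329
red [0.6549 0.2048] [0.6544 0.2054] 104 [0.035 0.033] 0.1143
green [ 0.6659 -0.2347] [ 0.6663 -0.2348] 171 [0.032 0.031] 0.115
clock 8.3 q [0.07 0.55 0.38 1.4  0.03 0.08] p [0.6427 0.0532 0.1976] yaw 179.4 z [-0.004  0.034 -0.999] w 0.0702
(0.643, 0.097, 0.15) -> [-0.01  4.22  4.9 ]
(0.643, 0.097, 0.08) -> [-0.04  3.98 11.9 ]
(0.643, 0.097, 0.004) -> [-0.07  3.73 19.49]
```

Call:
{"method": "arm_command", "body": {
  "slide": [
    [0.2,2.5,2],
    [0.4,4.9,5],
    [0.4,4.9,8],
    [0.4,4.9,11],
    [0.4,4.9,11]
  ],
  "spin": [0,0,0,0,0]
}}

```text
clock: 8.95
eef_pos: [0.6364, 0.1058, 0.0865]
tool_rot: [0.005, 1.0, 0.016, -0.005]
ft_force: [-0.7, -0.4, -0.5]
grip_width: 0.07
grasp_force: 0.0
```

```bash
python3 - <<'E'
from h import *
go((.639,.106,.05),(.639,.106,.004))
E
```

```text
clock 8.9 q [0.15 0.62 0.2  1.16 0.03 0.16] p [0.6364 0.1058 0.0865] yaw 179.5 z [-0.01   0.033 -0.999] w 0.07
(0.639, 0.106, 0.05) -> [-0.3  -0.09  3.64]
(0.639, 0.106, 0.004) -> [-0.35 -0.24  8.24]
```

Call:
{"method": "arm_command", "body": {
  "slide": [
    [-0.3,-0.1,3],
    [-0.3,-0.2,5.5],
    [-0.3,-0.2,7.5],
    [-0.3,-0.2,8.2],
    [-0.3,-0.2,8.2]
  ],
  "spin": [0,0,0,0,0]
}}

```text
clock: 9.57
eef_pos: [0.6421, 0.1066, 0.0082]
tool_rot: [0.005, 1.0, 0.017, -0.001]
ft_force: [1.4, 0.8, -0.2]
grip_width: 0.0699
grasp_force: 0.0
```

Call:
{"method": "arm_command", "body": {
  "slide": [
    [0,0,0],
    [0,0,0],
    [0,0,0],
    [0,0,0],
    [0,0,0]
  ],
  "spin": [0,0,0,0,0],
  "jaw": 3.0
}}

```text
clock: 10.2
eef_pos: [0.6427, 0.1068, 0.0093]
tool_rot: [0.005, 1.0, 0.017, -0.0]
ft_force: [-1.0, -0.9, 5.6]
grip_width: 0.0394
grasp_force: 60.2
```

Call:
{"method": "arm_command", "body": {
  "slide": [
    [0,0,-2],
    [0,0,-4.5],
    [0,0,-7],
    [2,0,-8],
    [5,2,-8]
  ],
  "spin": [0,0,0,0,0]
}}

```text
clock: 10.82
eef_pos: [0.5931, 0.1236, 0.0896]
tool_rot: [0.006, 1.0, 0.017, -0.0]
ft_force: [-0.4, 1.2, -1.5]
grip_width: 0.0394
grasp_force: 60.3
```

```bash
python3 - <<'E'
from h import *
go((.4954,.1834,.06),(.4954,.1834,.015))
E
```

```text
clock 10.8 q [0.19 0.53 0.06 1.09 0.03 0.2 ] p [0.5931 0.1236 0.0896] yaw 179.3 z [-0.     0.034 -0.999] w 0.0394
(0.4954, 0.1834, 0.06) -> [9.84 5.75 3.16]
(0.4954, 0.1834, 0.015) -> [9.84 5.6  7.66]
```

Call:
{"method": "arm_command", "body": {
  "slide": [
    [3,1.8,0],
    [6,3.6,1],
    [9,5.2,2],
    [9.8,5.7,3],
    [9.8,5.7,4]
  ],
  "spin": [0,0,0,0,0]
}}

```text
clock: 11.45
eef_pos: [0.4947, 0.184, 0.0504]
tool_rot: [0.004, 1.0, 0.017, -0.001]
ft_force: [-0.2, -0.6, -0.1]
grip_width: 0.0394
grasp_force: 60.4
```

```bash
python3 - <<'E'
from h import *
go((.4954,.1834,.03),(.4954,.1834,.014))
E
```

```text
clock 11.4 q [ 0.34  0.44 -0.22  0.91  0.03  0.35] p [0.4947 0.184  0.0504] yaw 179.5 z [-0.003  0.034 -0.999] w 0.0394
(0.4954, 0.1834, 0.03) -> [-0.07 -0.13  2.03]
(0.4954, 0.1834, 0.014) -> [-0.08 -0.18  3.63]
```

Call:
{"method": "arm_command", "body": {
  "slide": [
    [0,0,1.2],
    [0,-0.1,2.4],
    [0,-0.1,3.2],
    [0,-0.1,3.6],
    [0,-0.1,3.6]
  ],
  "spin": [0,0,0,0,0]
}}

```text
clock: 12.08
eef_pos: [0.4942, 0.1837, 0.0142]
tool_rot: [0.005, 1.0, 0.017, -0.002]
ft_force: [0.2, -1.0, -0.7]
grip_width: 0.0394
grasp_force: 60.4
```

Call:
{"method": "arm_command", "body": {
  "slide": [
    [0,0,0],
    [0,0,0],
    [0,0,0],
    [0,0,0],
    [0,0,-1]
  ],
  "spin": [0,0,0,0,0],
  "jaw": 5.8
}}

```text
clock: 12.7
eef_pos: [0.4934, 0.1833, 0.0241]
tool_rot: [0.005, 1.0, 0.016, -0.003]
ft_force: [0.2, 0.2, 0.5]
grip_width: 0.0576
grasp_force: 0.0
```

Call:
{"method": "arm_command", "body": {
  "slide": [
    [0,0,-2],
    [0,0,-4],
    [0,0,-6],
    [0,0,-9],
    [0,0,-12]
  ],
  "spin": [0,0,0,0,0]
}}

```text
clock: 13.32
eef_pos: [0.4946, 0.1794, 0.146]
tool_rot: [0.005, 1.0, 0.017, -0.002]
ft_force: [0.4, -0.2, -0.0]
grip_width: 0.0582
grasp_force: 0.0
```

```bash
python3 - <<'E'
from h import *
go((.669,-.023,.14),(.655,-.015,.14))
c=camera('scene'); P=cloud(c)
for n,g,h in [('yellow',(.4954,.18),.026),('blue',(.665,-.02),.028),('white',(.667,-.118),.032)]:
    print(n,*tops(c,P,g,h,.045))
E
```

```text
clock 13.3 q [ 0.33  0.34 -0.09  1.13  0.03  0.34] p [0.4946 0.1794 0.146 ] yaw 179.5 z [-0.003  0.034 -0.999] w 0.0582
(0.669, -0.023, 0.14) -> [-17.64 -20.08  -0.14]
(0.655, -0.015, 0.14) -> [-16.23 -19.3   -0.11]
yellow [0.4942 0.1796] [0.494  0.1786] 127 [0.043 0.04 ] 0.0268
blue [ 0.6721 -0.0259] [ 0.6724 -0.0269] 345 [0.056 0.058] 0.029
white [ 0.6699 -0.1217] [ 0.6691 -0.1211] 319 [0.05  0.051] 0.033
```

Call:
{"method": "arm_command", "body": {
  "slide": [
    [-3.5,-4,0],
    [-7,-8,0],
    [-10.5,-12,0],
    [-14,-16,0],
    [-17.4,-20,0]
  ],
  "spin": [0,0,0,0,0],
  "jaw": 7.6
}}

```text
clock: 14.0
eef_pos: [0.6678, -0.0234, 0.1374]
tool_rot: [0.005, 1.0, 0.017, -0.002]
ft_force: [0.8, 1.8, -0.3]
grip_width: 0.0759
grasp_force: 0.0
```

```bash
python3 - <<'E'
from h import *
c=camera('top'); P=cloud(c)
for n,g,h in [('yellow',(.4954,.18),.026),('white',(.667,-.118),.032),('red',(.651,.208),.114),('green',(.663,-.231),.114)]:
    try: print(n,*tops(c,P,g,h,.045))
    except Exception: print(n,'hidden')
go((.669,-.023,.04),(.669,-.023,.006))
E
```

```text
yellow [0.4911 0.1836] [0.4908 0.1834] 315 [0.041 0.041] 0.0274
white hidden
red [0.6513 0.2088] [0.6511 0.2085] 205 [0.032 0.03 ] 0.1153
green [ 0.6627 -0.2314] [ 0.6631 -0.2312] 205 [0.03  0.031] 0.115
clock 14.1 q [-0.06  0.64  0.37  1.3   0.03 -0.04] p [ 0.6713 -0.0296  0.1361] yaw 179.1 z [ 0.    0.03 -1.  ] w 0.0761
(0.669, -0.023, 0.04) -> [0.24 0.37 9.63]
(0.669, -0.023, 0.006) -> [ 0.24  0.27 13.02]h.py:24: RuntimeWarning: Mean of empty slice.
  return np.round(world(c,pts.mean(0),h)[:2],4),np.round(world(c,(cx,cy),h)[:2],4),len(pts),np.round(np.ptp(P[m][:,:2],axis=0),3),round(float(P[m][:,2].mean()),4)
  ret = um.true_divide(
```

Call:
{"method": "arm_command", "body": {
  "slide": [
    [0,0,0],
    [0,0,2],
    [0,0,4],
    [0,0,6],
    [0,0,6]
  ],
  "spin": [0,0,0,0,0]
}}

```text
clock: 14.68
eef_pos: [0.6642, -0.0185, 0.0756]
tool_rot: [0.004, 1.0, 0.017, -0.004]
ft_force: [-0.0, -0.2, -0.4]
grip_width: 0.0758
grasp_force: 0.0
```

```bash
python3 - <<'E'
from h import *
go((.669,-.023,.04),(.669,-.023,.006))
E
```

```text
clock 14.7 q [-0.04  0.67  0.26  1.17  0.03 -0.04] p [ 0.6642 -0.0185  0.0756] yaw 179.6 z [-0.008  0.034 -0.999] w 0.0758
(0.669, -0.023, 0.04) -> [-0.52 -0.57  3.54]
(0.669, -0.023, 0.006) -> [-0.55 -0.68  6.93]
```

Call:
{"method": "arm_command", "body": {
  "slide": [
    [-0.4,-0.5,1],
    [-0.4,-0.6,3],
    [-0.4,-0.6,5],
    [-0.4,-0.7,6.7],
    [-0.4,-0.7,6.8]
  ],
  "spin": [0,0,0,0,0]
}}

```text
clock: 15.3
eef_pos: [0.6692, -0.0248, 0.0074]
tool_rot: [0.005, 1.0, 0.017, -0.003]
ft_force: [0.4, 0.1, 0.3]
grip_width: 0.0759
grasp_force: 0.0
```

Call:
{"method": "arm_command", "body": {
  "slide": [
    [0,0,0],
    [0,0,0],
    [0,0,0],
    [0,0,0],
    [0,0,0]
  ],
  "spin": [0,0,0,0,0],
  "jaw": 4.5
}}

```text
clock: 15.92
eef_pos: [0.6714, -0.0249, 0.0103]
tool_rot: [0.005, 1.0, 0.017, -0.0]
ft_force: [0.3, 0.1, 5.9]
grip_width: 0.0535
grasp_force: 63.3
```

Call:
{"method": "arm_command", "body": {
  "slide": [
    [0,0,-2],
    [0,0,-4.5],
    [0,0,-6],
    [2,0,-7],
    [5,0,-7]
  ],
  "spin": [0,0,0,0,0]
}}

```text
clock: 16.55
eef_pos: [0.621, -0.0267, 0.0796]
tool_rot: [0.005, 1.0, 0.017, -0.001]
ft_force: [-0.5, 0.2, -0.0]
grip_width: 0.0534
grasp_force: 63.0
```

```bash
python3 - <<'E'
from h import *
go((.4893,-.0967,.06),(.4893,-.0967,.015))
E
```

```text
clock 16.6 q [-0.06  0.58  0.11  1.11  0.03 -0.05] p [ 0.621  -0.0267  0.0796] yaw 179.5 z [-0.002  0.033 -0.999] w 0.0534
(0.4893, -0.0967, 0.06) -> [13.1  -7.19  1.75]
(0.4893, -0.0967, 0.015) -> [13.1  -7.34  6.24]
```

Call:
{"method": "arm_command", "body": {
  "slide": [
    [4,-2,0],
    [8,-4,0],
    [12,-6.5,1],
    [13.1,-7.2,2],
    [13.1,-7.2,3]
  ],
  "spin": [0,0,0,0,0]
}}

```text
clock: 17.18
eef_pos: [0.4877, -0.0968, 0.0468]
tool_rot: [0.006, 1.0, 0.017, -0.002]
ft_force: [0.4, -1.2, 0.3]
grip_width: 0.0534
grasp_force: 63.0
```

```bash
python3 - <<'E'
from h import *
go((.4893,-.0967,.03),(.4893,-.0967,.015))
E
```

```text
clock 17.2 q [-0.22  0.41 -0.28  0.89  0.03 -0.2 ] p [ 0.4877 -0.0968  0.0468] yaw 179.4 z [-0.004  0.034 -0.999] w 0.0534
(0.4893, -0.0967, 0.03) -> [-0.17 -0.05  1.68]
(0.4893, -0.0967, 0.015) -> [-0.18 -0.1   3.18]
```

Call:
{"method": "arm_command", "body": {
  "slide": [
    [-0.1,-0.1,1.2],
    [-0.1,-0.1,2.4],
    [-0.1,-0.1,3],
    [-0.1,-0.1,3.2],
    [-0.1,-0.1,3.2]
  ],
  "spin": [0,0,0,0,0]
}}

```text
clock: 17.8
eef_pos: [0.4897, -0.0962, 0.0151]
tool_rot: [0.005, 1.0, 0.017, -0.002]
ft_force: [0.5, 0.4, -0.4]
grip_width: 0.0534
grasp_force: 63.0
```

Call:
{"method": "arm_command", "body": {
  "slide": [
    [0,0,0],
    [0,0,0],
    [0,0,0],
    [0,0,0],
    [0,0,-1]
  ],
  "spin": [0,0,0,0,0],
  "jaw": 6.6
}}

```text
clock: 18.42
eef_pos: [0.4887, -0.0965, 0.0248]
tool_rot: [0.005, 1.0, 0.017, -0.003]
ft_force: [-0.1, 0.4, -0.4]
grip_width: 0.0658
grasp_force: 0.0
```

Call:
{"method": "arm_command", "body": {
  "slide": [
    [0,0,-3],
    [0,0,-6],
    [0,0,-9],
    [0,0,-12],
    [0,0,-15]
  ],
  "spin": [0,0,0,0,0]
}}

```text
clock: 19.05
eef_pos: [0.4901, -0.1017, 0.1768]
tool_rot: [0.005, 1.0, 0.017, -0.002]
ft_force: [0.3, -0.3, 0.1]
grip_width: 0.0659
grasp_force: 0.0
```

```bash
python3 - <<'E'
from h import *
go((.663,-.2313,.16),(.663,-.2313,.056))
c=camera('scene'); P=cloud(c)
for n,g,h in [('blue',(.4893,-.0967),.032),('white',(.667,-.118),.032)]:
    print(n,*tops(c,P,g,h,.045))
E
```

```text
clock 19.1 q [-0.22  0.28 -0.09  1.21  0.03 -0.21] p [ 0.4901 -0.1017  0.1768] yaw 179.5 z [-0.003  0.033 -0.999] w 0.0659
(0.663, -0.2313, 0.16) -> [-17.42 -12.84   1.2 ]
(0.663, -0.2313, 0.056) -> [-17.46 -13.19  11.59]
blue [ 0.4915 -0.0996] [ 0.4906 -0.0992] 311 [0.059 0.055] 0.033
white [ 0.6703 -0.1219] [ 0.6703 -0.1219] 318 [0.05  0.051] 0.0332
```

Call:
{"method": "arm_command", "body": {
  "slide": [
    [-4.4,-3.2,0],
    [-8.8,-6.4,0],
    [-13.2,-9.6,0],
    [-17.4,-12.9,0],
    [-17.4,-12.9,0]
  ],
  "spin": [0,0,0,0,0],
  "jaw": 6.8
}}

```text
clock: 19.73
eef_pos: [0.6642, -0.2346, 0.1656]
tool_rot: [0.006, 1.0, 0.017, -0.004]
ft_force: [0.3, 0.3, -0.2]
grip_width: 0.068
grasp_force: 0.0
```

```bash
python3 - <<'E'
from h import *
go((.663,-.2313,.13),(.663,-.2313,.056))
E
```

```text
clock 19.7 q [-0.35  0.71  0.58  1.46  0.03 -0.34] p [ 0.6642 -0.2346  0.1656] yaw 179.3 z [-0.007  0.034 -0.999] w 0.068
(0.663, -0.2313, 0.13) -> [0.1  0.2  3.57]
(0.663, -0.2313, 0.056) -> [ 0.05 -0.05 10.97]
```

Call:
{"method": "arm_command", "body": {
  "slide": [
    [0.1,0.2,1],
    [0.1,0.1,3],
    [0.1,0.1,5],
    [0.1,0.1,7],
    [0.1,0,7]
  ],
  "spin": [0,0,0,0,0]
}}

```text
clock: 20.35
eef_pos: [0.6592, -0.228, 0.0992]
tool_rot: [0.004, 1.0, 0.017, -0.004]
ft_force: [0.2, 0.7, 0.3]
grip_width: 0.068
grasp_force: 0.0
```

```bash
python3 - <<'E'
from h import *
go((.663,-.2313,.056))
E
```

```text
clock 20.4 q [-0.35  0.73  0.43  1.3   0.03 -0.34] p [ 0.6592 -0.228   0.0992] yaw 179.5 z [-0.008  0.035 -0.999] w 0.068
(0.663, -0.2313, 0.056) -> [-0.42 -0.48  4.31]
```

Call:
{"method": "arm_command", "body": {
  "slide": [
    [-0.2,-0.3,1],
    [-0.3,-0.4,2.4],
    [-0.3,-0.4,3.6],
    [-0.3,-0.4,4.2],
    [-0.3,-0.4,4.2]
  ],
  "spin": [0,0,0,0,0]
}}

```text
clock: 20.98
eef_pos: [0.6638, -0.2323, 0.0568]
tool_rot: [0.005, 1.0, 0.017, -0.003]
ft_force: [-0.3, 0.8, -1.3]
grip_width: 0.0678
grasp_force: 0.0
```

Call:
{"method": "arm_command", "body": {
  "slide": [
    [0,0,0],
    [0,0,0],
    [0,0,0],
    [0,0,0],
    [0,0,0]
  ],
  "spin": [0,0,0,0,0],
  "jaw": 2.2
}}

```text
clock: 21.6
eef_pos: [0.665, -0.2329, 0.0588]
tool_rot: [0.005, 1.0, 0.016, -0.001]
ft_force: [0.7, -1.9, 4.2]
grip_width: 0.028
grasp_force: 58.7
```

Call:
{"method": "arm_command", "body": {
  "slide": [
    [0,0,-1],
    [0,0,-2.5],
    [0,0,-4],
    [0,0,-5],
    [0,0,-5]
  ],
  "spin": [0,0,0,0,0]
}}

```text
clock: 22.22
eef_pos: [0.6654, -0.2345, 0.1096]
tool_rot: [0.005, 1.0, 0.016, -0.001]
ft_force: [1.2, -0.0, -0.4]
grip_width: 0.028
grasp_force: 58.7
```

```bash
python3 - <<'E'
from h import *
go((.56,-.02,.11),(.4909,.1019,.11))
c=shot('scene','s3'); cv2.imwrite('pics/s3c.png',cv2.resize(c['pixels'][150:390,200:460,::-1],(650,600)))
E
```

```text
clock 22.2 q [-0.35  0.73  0.47  1.32  0.03 -0.34] p [ 0.6654 -0.2345  0.1096] yaw 179.5 z [-0.001  0.033 -0.999] w 0.028
(0.56, -0.02, 0.11) -> [10.75 21.33  0.67]
(0.4909, 0.1019, 0.11) -> [17.78 33.45  1.08]
```

View pics/s3c.png

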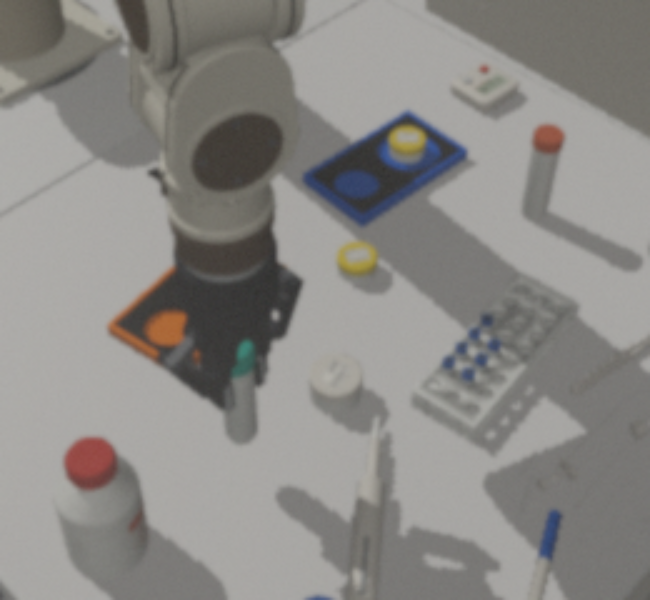

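The picture shows the green tube held upright at crop (243,390), clear of the bench, and the yellow tin in the blue tray's pocket at (407,140).

Call:
{"method": "arm_command", "body": {
  "slide": [
    [1.2,2.3,0],
    [3,5.6,0],
    [5,9.4,0],
    [7,13.2,0],
    [8.9,16.7,0]
  ],
  "spin": [0,0,0,0,0]
}}

```text
clock: 22.9
eef_pos: [0.5758, -0.0651, 0.1131]
tool_rot: [0.005, 1.0, 0.017, -0.003]
ft_force: [0.3, 0.4, -1.1]
grip_width: 0.0281
grasp_force: 58.8
```

Call:
{"method": "arm_command", "body": {
  "slide": [
    [2,3.8,0],
    [4,7.5,0],
    [6.4,12,0],
    [8.3,15.6,0],
    [8.9,16.7,0]
  ],
  "spin": [0,0,0,0,0]
}}

```text
clock: 23.52
eef_pos: [0.4882, 0.1029, 0.1194]
tool_rot: [0.003, 1.0, 0.017, -0.003]
ft_force: [0.2, -0.6, -0.4]
grip_width: 0.0276
grasp_force: 58.8
```

```bash
python3 - <<'E'
from h import *
go((.4909,.1019,.08),(.4909,.1019,.063))
E
```

```text
clock 23.5 q [ 0.19  0.32 -0.2   1.06  0.03  0.19] p [0.4882 0.1029 0.1194] yaw 179.6 z [-0.005  0.033 -0.999] w 0.0276
(0.4909, 0.1019, 0.08) -> [-0.29 -0.23  3.93]
(0.4909, 0.1019, 0.063) -> [-0.3  -0.29  5.63]
```

Call:
{"method": "arm_command", "body": {
  "slide": [
    [-0.2,-0.2,1.5],
    [-0.3,-0.3,3],
    [-0.3,-0.3,4.5],
    [-0.3,-0.3,5.3],
    [-0.3,-0.3,5.5]
  ],
  "spin": [0,0,0,0,0]
}}

```text
clock: 24.15
eef_pos: [0.4922, 0.0996, 0.0636]
tool_rot: [0.005, 1.0, 0.017, -0.003]
ft_force: [-0.5, 0.1, -0.7]
grip_width: 0.0283
grasp_force: 58.8
```

Call:
{"method": "arm_command", "body": {
  "slide": [
    [0,0,0],
    [0,0,0],
    [0,0,0],
    [0,0,0],
    [0,0,0]
  ],
  "spin": [0,0,0,0,0]
}}

```text
clock: 24.78
eef_pos: [0.4927, 0.1002, 0.0649]
tool_rot: [0.005, 1.0, 0.017, -0.002]
ft_force: [0.3, -0.6, -0.4]
grip_width: 0.0281
grasp_force: 58.8
```

```bash
python3 - <<'E'
from h import *
go((.4909,.1019,.0625)); print(np.round(get_obs()['ft_force'],1))
c=shot('scene','s4'); cv2.imwrite('pics/s4c.png',cv2.resize(c['pixels'][170:290,270:430,::-1],(800,600),interpolation=cv2.INTER_CUBIC))
P=cloud(c)
print(*tops(c,P,(.493,.099),.118,.04))
E
```

```text
clock 24.8 q [ 0.18  0.38 -0.26  0.92  0.03  0.19] p [0.4927 0.1002 0.0649] yaw 179.5 z [-0.003  0.034 -0.999] w 0.0281
(0.4909, 0.1019, 0.0625) -> [0.18 0.16 0.24]
[ 0.3 -0.6 -0.4]
[0.5001 0.0967] [0.5038 0.0992] 91 [0.026 0.073] 0.1185
```

View pics/s4c.png

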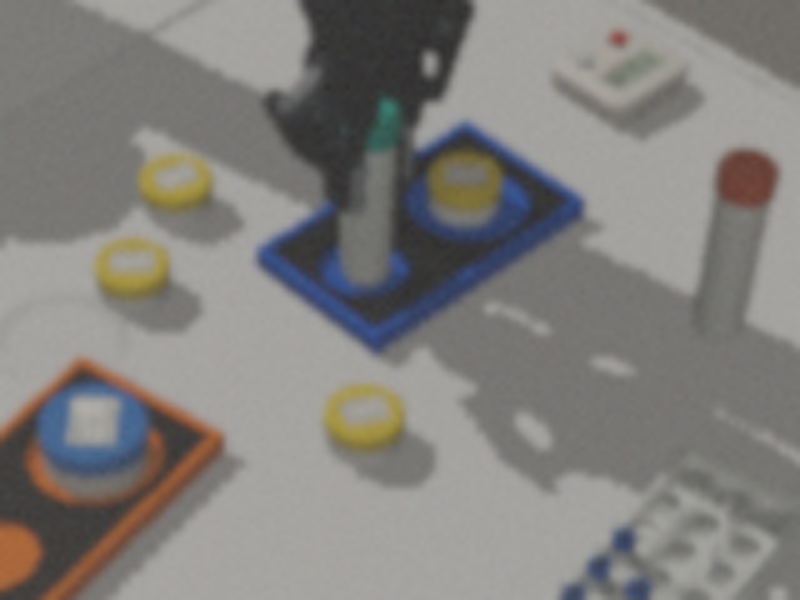

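The tube's foot is in the small blue pocket at crop (365,270). The blue and yellow tins both sit in their pockets. I'll lower another 2 mm and release.

Call:
{"method": "arm_command", "body": {
  "slide": [
    [0.1,0.1,0.1],
    [0.1,0.1,0.2],
    [0.1,0.1,0.2],
    [0.1,0.1,0.2],
    [0.1,0.1,0.2]
  ],
  "spin": [0,0,0,0,0]
}}

```text
clock: 25.45
eef_pos: [0.4915, 0.1013, 0.0628]
tool_rot: [0.005, 1.0, 0.017, -0.002]
ft_force: [-0.7, -0.5, 0.8]
grip_width: 0.0278
grasp_force: 59.0
```

Call:
{"method": "arm_command", "body": {
  "slide": [
    [0,0,0],
    [0,0,0],
    [0,0,0],
    [0,0,0],
    [0,0,0]
  ],
  "spin": [0,0,0,0,0],
  "jaw": 6.5
}}

```text
clock: 26.08
eef_pos: [0.4916, 0.1012, 0.0627]
tool_rot: [0.005, 1.0, 0.017, -0.002]
ft_force: [-0.4, 0.1, -0.1]
grip_width: 0.0652
grasp_force: 0.0
```

Call:
{"method": "arm_command", "body": {
  "slide": [
    [0,0,-1],
    [0,0,-3],
    [0,0,-6],
    [0,0,-9],
    [0,0,-12]
  ],
  "spin": [0,0,0,0,0]
}}

```text
clock: 26.7
eef_pos: [0.4921, 0.0972, 0.1845]
tool_rot: [0.005, 1.0, 0.017, -0.002]
ft_force: [0.4, -1.0, -0.1]
grip_width: 0.0651
grasp_force: 0.0
```

```bash
python3 - <<'E'
from h import *
go((.651,.2087,.17))
c=camera('scene'); P=cloud(c)
print(*tops(c,P,(.493,.099),.118,.03)); print(*tops(c,P,(.655,.205),.114,.03))
E
```

```text
clock 26.7 q [ 0.17  0.27 -0.08  1.22  0.03  0.18] p [0.4921 0.0972 0.1845] yaw 179.5 z [-0.003  0.034 -0.999] w 0.0651
(0.651, 0.2087, 0.17) -> [-15.79  11.25   1.77]
[0.4935 0.0997] [0.4929 0.0997] 94 [0.031 0.031] 0.1186
[0.6548 0.2052] [0.654  0.2062] 100 [0.032 0.034] 0.1142
```

Green tube placed at (0.490, 0.103), inside tolerance. Red tube next.

Call:
{"method": "arm_command", "body": {
  "slide": [
    [-4,2.8,0.3],
    [-8,5.6,0.6],
    [-12,8.5,0.9],
    [-15.8,11.2,1],
    [-15.8,11.2,1]
  ],
  "spin": [0,0,0,0,0],
  "jaw": 6.8
}}

```text
clock: 27.38
eef_pos: [0.6525, 0.2098, 0.1732]
tool_rot: [0.004, 1.0, 0.017, -0.003]
ft_force: [-1.0, -0.5, -0.5]
grip_width: 0.0678
grasp_force: 0.0
```

Call:
{"method": "arm_command", "body": {
  "slide": [
    [0,0,0],
    [0,0,0],
    [0,0,1],
    [0,0,2],
    [0,0,2]
  ],
  "spin": [0,0,0,0,0]
}}

```text
clock: 28.0
eef_pos: [0.6499, 0.2081, 0.1542]
tool_rot: [0.005, 1.0, 0.016, -0.003]
ft_force: [0.1, -0.2, 0.1]
grip_width: 0.0679
grasp_force: 0.0
```

```bash
python3 - <<'E'
from h import *
go((.651,.2087,.1),(.651,.2087,.056))
E
```

```text
clock 28.0 q [0.3  0.65 0.43 1.35 0.03 0.31] p [0.6499 0.2081 0.1542] yaw 179.4 z [-0.007  0.033 -0.999] w 0.0679
(0.651, 0.2087, 0.1) -> [-0.15 -0.12  5.42]
(0.651, 0.2087, 0.056) -> [-0.18 -0.26  9.82]
```

Call:
{"method": "arm_command", "body": {
  "slide": [
    [-0.1,0,2],
    [-0.1,-0.1,4.5],
    [-0.1,-0.2,7],
    [-0.1,-0.2,9],
    [-0.1,-0.2,9.8]
  ],
  "spin": [0,0,0,0,0]
}}

```text
clock: 28.62
eef_pos: [0.6506, 0.2096, 0.0561]
tool_rot: [0.005, 1.0, 0.016, -0.003]
ft_force: [0.1, 0.1, 0.2]
grip_width: 0.0679
grasp_force: 0.0
```

Call:
{"method": "arm_command", "body": {
  "slide": [
    [0,0,0],
    [0,0,0],
    [0,0,0],
    [0,0,0],
    [0,0,0]
  ],
  "spin": [0,0,0,0,0],
  "jaw": 2.2
}}

```text
clock: 29.25
eef_pos: [0.6527, 0.2099, 0.0594]
tool_rot: [0.005, 1.0, 0.017, -0.001]
ft_force: [0.0, -0.6, 6.0]
grip_width: 0.0282
grasp_force: 58.9
```

Call:
{"method": "arm_command", "body": {
  "slide": [
    [0,0,-1],
    [0,0,-2.5],
    [0,0,-4],
    [0,0,-5.2],
    [0,0,-5.2]
  ],
  "spin": [0,0,0,0,0]
}}

```text
clock: 29.88
eef_pos: [0.6529, 0.2085, 0.1117]
tool_rot: [0.005, 1.0, 0.017, -0.0]
ft_force: [0.1, 1.0, -0.6]
grip_width: 0.0279
grasp_force: 58.6
```

```bash
python3 - <<'E'
from h import *
go((.65,-.06,.115),(.5013,-.1778,.115))
E
```

```text
clock 29.9 q [0.29 0.67 0.36 1.25 0.03 0.3 ] p [0.6529 0.2085 0.1117] yaw 179.4 z [-0.001  0.035 -0.999] w 0.0279
(0.65, -0.06, 0.115) -> [  0.03 -26.82  -1.26]
(0.5013, -0.1778, 0.115) -> [ 14.79 -38.74  -1.65]
```

Call:
{"method": "arm_command", "body": {
  "slide": [
    [0.3,-3,-0.3],
    [1,-7.5,-0.6],
    [2,-12,-0.8],
    [3,-16.5,-1],
    [4.5,-20.5,-1]
  ],
  "spin": [0,0,0,0,0]
}}

```text
clock: 30.5
eef_pos: [0.6044, 0.0017, 0.1127]
tool_rot: [0.005, 1.0, 0.017, -0.002]
ft_force: [0.3, -0.4, -0.7]
grip_width: 0.0276
grasp_force: 58.7
```

Call:
{"method": "arm_command", "body": {
  "slide": [
    [2.5,-4.5,0],
    [5.5,-9,0],
    [8.5,-14,-0.3],
    [10,-17.4,-0.5],
    [10.3,-18.2,-0.5]
  ],
  "spin": [0,0,0,0,0]
}}

```text
clock: 31.12
eef_pos: [0.4988, -0.1796, 0.1122]
tool_rot: [0.007, 1.0, 0.017, -0.002]
ft_force: [-0.8, 0.1, -0.5]
grip_width: 0.0279
grasp_force: 58.8
```

```bash
python3 - <<'E'
from h import *
go((.5013,-.1778,.09),(.5013,-.1778,.0635))
E
```

```text
clock 31.1 q [-0.36  0.39 -0.1   1.09  0.03 -0.35] p [ 0.4988 -0.1796  0.1122] yaw 179.2 z [-0.004  0.034 -0.999] w 0.0279
(0.5013, -0.1778, 0.09) -> [-0.26  0.1   2.23]
(0.5013, -0.1778, 0.0635) -> [-0.27  0.02  4.87]
```

Call:
{"method": "arm_command", "body": {
  "slide": [
    [-0.2,0,1.5],
    [-0.2,0,3],
    [-0.2,0,4.2],
    [-0.2,0,4.8],
    [-0.2,0,4.8]
  ],
  "spin": [0,0,0,0,0]
}}

```text
clock: 31.75
eef_pos: [0.5021, -0.1756, 0.064]
tool_rot: [0.004, 1.0, 0.017, -0.002]
ft_force: [0.1, 0.4, -0.9]
grip_width: 0.0279
grasp_force: 58.9
```

```bash
python3 - <<'E'
from h import *
go((.5013,-.1778,.0635)); print(np.round(get_obs()['ft_force'],1))
c=shot('scene','s5'); cv2.imwrite('pics/s5c.png',cv2.resize(c['pixels'][210:330,220:380,::-1],(800,600),interpolation=cv2.INTER_CUBIC))
E
```

```text
clock 31.8 q [-0.35  0.45 -0.16  0.98  0.03 -0.35] p [ 0.5021 -0.1756  0.064 ] yaw 179.5 z [-0.004  0.034 -0.999] w 0.0279
(0.5013, -0.1778, 0.0635) -> [ 0.08 -0.23  0.04]
[ 0.1  0.4 -0.9]
```

View pics/s5c.png

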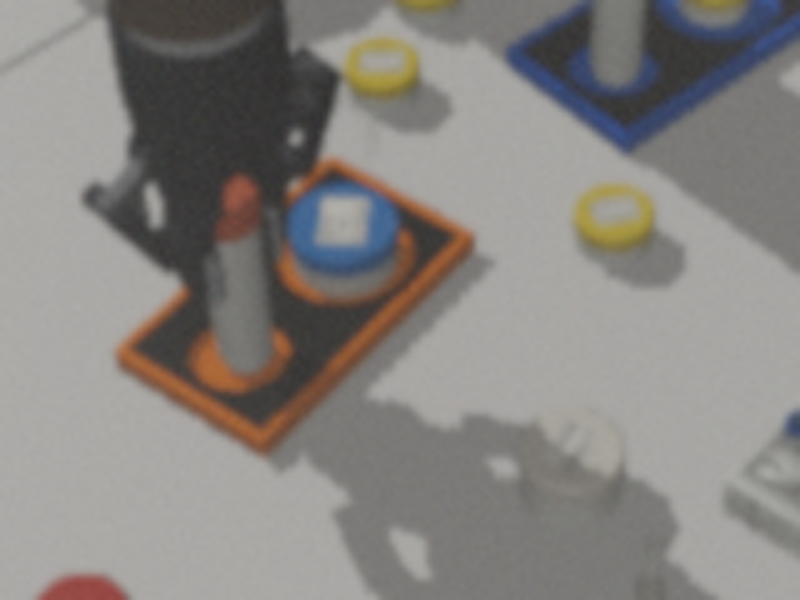

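The red tube's foot is over the orange small pocket at crop (245,355), a few mm toward the tin. I'll nudge it 3 mm, lower it and release.

Call:
{"method": "arm_command", "body": {
  "slide": [
    [0.1,-0.3,0],
    [0.1,-0.3,0.1],
    [0.1,-0.3,0.1],
    [0.1,-0.3,0.1],
    [0.1,-0.3,0.1]
  ],
  "spin": [0,0,0,0,0]
}}

```text
clock: 32.42
eef_pos: [0.5009, -0.1791, 0.0633]
tool_rot: [0.005, 1.0, 0.017, -0.002]
ft_force: [0.3, 0.4, 0.0]
grip_width: 0.0281
grasp_force: 58.9
```

Call:
{"method": "arm_command", "body": {
  "slide": [
    [0,0,0],
    [0,0,0],
    [0,0,0],
    [0,0,0],
    [0,0,0]
  ],
  "spin": [0,0,0,0,0],
  "jaw": 6.5
}}

```text
clock: 33.05
eef_pos: [0.501, -0.1791, 0.0633]
tool_rot: [0.005, 1.0, 0.017, -0.002]
ft_force: [0.3, 0.7, -0.0]
grip_width: 0.065
grasp_force: 0.0
```

Call:
{"method": "arm_command", "body": {
  "slide": [
    [0,0,-1],
    [0,0,-3],
    [0,0,-6],
    [0,0,-9],
    [0,0,-12]
  ],
  "spin": [0,0,0,0,0]
}}

```text
clock: 33.67
eef_pos: [0.5014, -0.1832, 0.185]
tool_rot: [0.005, 1.0, 0.017, -0.002]
ft_force: [-0.2, -0.5, -0.5]
grip_width: 0.0652
grasp_force: 0.0
```

Call:
{"method": "arm_command", "body": {
  "slide": [
    [3,-3,-1],
    [7,-7,-2],
    [11,-11,-2],
    [15,-15,-2],
    [18,-18,-2]
  ],
  "spin": [0,0,0,0,0]
}}

```text
clock: 34.3
eef_pos: [0.3181, -0.3634, 0.1989]
tool_rot: [0.005, 1.0, 0.016, -0.002]
ft_force: [-0.1, 0.2, 0.4]
grip_width: 0.065
grasp_force: 0.0
```

```bash
python3 - <<'E'
from h import *
go()
c=shot('top','t9'); P=cloud(c)
for n,g,h,a,b,k in [('yellow',(.4954,.18),.026,(.4954,.1834),(.4909,.1019),0),('green',(.491,.102),.118,(.4954,.1834),(.4909,.1019),1),('blue',(.489,-.097),.032,(.4893,-.0967),(.5013,-.1778),0),('red',(.501,-.178),.118,(.4893,-.0967),(.5013,-.1778),1),('white',(.667,-.118),.032,0,0,2)]:
    r=tops(c,P,g,h,.045); print(n,*r)
    if k<2:
        a,b=np.array(a),np.array(b); ey=(a-b)/np.linalg.norm(a-b); ex=np.array([ey[1],-ey[0]]); d=r[0]-(a,b)[k]; print('   off x,y mm',np.round([d@ex*1e3,d@ey*1e3],1))
cv2.imwrite('pics/t9c.png',cv2.resize(c['pixels'][130:340,120:520,::-1],(800,420)))
E
```

```text
clock 34.3 q [-0.86  0.24 -0.08  1.28  0.02 -0.85] p [ 0.3181 -0.3634  0.1989] yaw 179.4 z [-0.003  0.032 -0.999] w 0.065
yellow [0.4908 0.1834] [0.4909 0.1835] 317 [0.041 0.042] 0.0272
   off x,y mm [-4.6 -0.3]
green [0.49   0.1029] [0.4896 0.103 ] 224 [0.03  0.031] 0.1193
   off x,y mm [-1.   0.9]
blue [ 0.4876 -0.0963] [ 0.4878 -0.0962] 560 [0.055 0.054] 0.0331
   off x,y mm [-1.6  0.6]
red [ 0.4999 -0.1766] [ 0.4995 -0.1765] 222 [0.031 0.031] 0.119
   off x,y mm [-1.2  1.4]
white [ 0.6667 -0.1184] [ 0.6661 -0.1185] 411 [0.049 0.048] 0.0331
```

View pics/t9c.png

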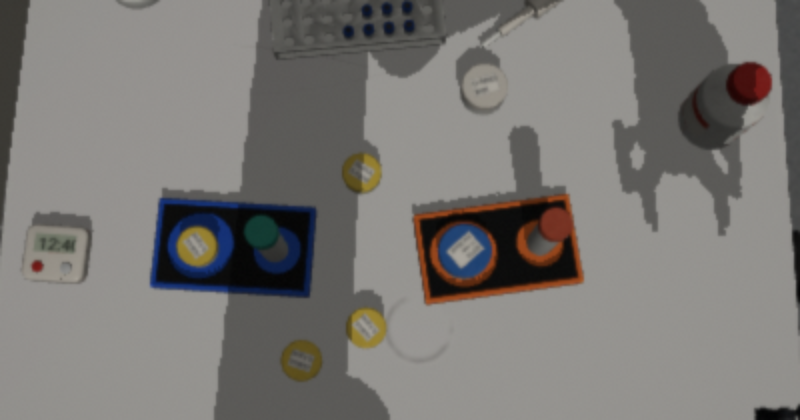

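All four items sit in their pockets within 5 mm of centre and at floor height, with the yellow tin at crop (197,245), green tube (270,240), blue tin (465,250) and red tube (545,232). The white tin, timer and bottle have not moved. Handing in.

```bash
python3 -c "
from workcell import *
print(job_done())"
```

```text
the job is handed in; nothing more can be done
None
```

Both kits are made up and the job is handed in at about 34 s: every tin and tube measured within 5 mm of its pocket centre, and the white tin, timer and bottle stayed where they were; on the first grasp attempt the gripper hit the joint 6 limit and pressed on the yellow tin (up to 39 N at the wrist), shifting it and the blue tin by up to about 1 cm before both were re-measured and placed.

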